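# Turn up the third section of the ring binder and open the rings

## Task

Get the ring binder ready to take a new page in its third section: with the rings still shut, turn the first and second (the two upper) of the three stiff tabbed dividers over the spine so that they lie flat on the left, leave the third (the lowest) lying on the right, and then press the lever at the near end of the rings fully down so that the rings open and stay open. Do it all with the fingertips or the outside of the fingers: pinch nothing, do not lift the third divider or the binder or push the binder out of its place, and leave the other things on the desk where they are.

Things in the scene. Friction and masses are not known exactly. Their poses are not given: they have to be found in the camera images.
- binder: small ring binder lying open, loose, about 2 kg; black covers 246 mm along the spine x 402 mm across, 4 mm thick. Origin: underside, middle of the spine; x along the spine away from the robot, y to the left, z up. Filed sheets on both covers: top at z = 34.5 mm, 168 mm out from the spine. Three rings on the spine (x = -47, 8, 63 mm), tops at z = 71 mm. Dividers turn about the line y = 0, z = 40 mm.
- divider1 (a joint): first (uppermost) of three alike stiff card dividers, 188 mm along the spine, 3 mm thick, 0.09 kg; fore-edge 172 mm from the turning line, tab out to 192 mm. 0 = flat on the right (-y), pi/2 upright, pi = flat on the left. Swings freely and falls to the side it leans to. Lifting a lower divider lifts those lying on it.
- divider2 (a joint): second (middle) divider, as the first, lying just under it at the start
- divider3 (a joint): third (lowest) divider, as the first, lying under the second on the sheets of the right side
- tab1 (a point): middle of the first divider's tab, 11 mm inside the tab's outer edge. Tab: 54 mm along the spine, 20 mm out beyond fore-edge and sheets, 3 mm thick, centred at x = -54 mm of the binder, 43.5 mm above the desk. Free space below it down to the cover (4 mm above the desk, reaching 9 mm farther out). Moves with the divider; its axes are the binder's when lying on the right.
- tab2 (a point): the same point of the second divider's tab: at x = 8 mm of the binder, mid-thickness 40 mm above the desk at the start
- tab3 (a point): the same point of the third divider's tab: at x = 70 mm of the binder, 36.5 mm above the desk
- lever (a joint): steel opening lever of the rings: a tongue 18 mm wide, 33 mm long at the end of the spine nearest the robot, sloping up towards the robot. 0 = raised, rings shut; pressed down it turns to 0.36 (fully home, nearly level) and spreads the ring halves. Needs about 5 N at its pad, stays where it is left
- lever_pad (a point): point on top of the lever's free end where it is pressed, 26 mm from its hinge, on the line of the spine, 116 mm towards the robot from the binder's middle, 26 mm above the desk when raised, about 17 mm when home
- fountain_pen: black fountain pen, 13x137x13 mm, a loose bystander; origin: centre of its underside
- eraser: eraser in a sleeve, 20x44x12 mm, a loose bystander; origin: centre of its underside
- card_case: flat silver card case, 63x96x9 mm, a loose bystander; origin: centre of its underside
- ink_bottle: square dark ink bottle with a black cap, 50x50x60 mm, a loose bystander; origin: centre of its underside
- magnifier: magnifying glass with a black handle, 81x174x16 mm, a loose bystander; origin: centre of its underside

How it is judged (in metres and radians):
On the way, in this order (a step that is already met when the one before it is completed fails the run):
1. the first and second dividers lie flat on the left while the rings are shut (value of joint each of divider1, divider2 above 3.05 rad and value of joint lever below 0.08 rad), for 0.3 s.
2. the lever is pressed fully down and the rings are open (value of joint lever above 0.29 rad), for 0.2 s.
At the end, for the whole second after the job is handed in: The first and second dividers lie flat on the left (within 0.09 rad), the third on the right (0.08 rad), the lever is pressed beyond 0.29 of its 0.36 rad, the binder is at rest within 30 mm of where it lay, and the bystanders are within 30 mm of their places, the ink bottle upright (value of joint each of divider1, divider2 above 3.05 rad and value of joint divider3 below 0.08 rad and value of joint lever above 0.29 rad and distance of each of binder, fountain_pen, eraser, card_case, ink_bottle, magnifier from where it was at the start of the episode below 0.03 m and linear speed of binder below 0.02 m/s and angle between ink_bottle's own z axis and vertical below 0.2 rad); the robot touches nothing.
It fails at once if a divider is pinched between the fingers ((z of the grasp point in the frame of tab1 between -0.004 and 0.004 m and y of the grasp point in the frame of tab1 between -0.006 and 0.155 m and x of the grasp point in the frame of tab1 between -0.028 and 0.152 m) or (z of the grasp point in the frame of tab2 between -0.004 and 0.004 m and y of the grasp point in the frame of tab2 between -0.006 and 0.155 m and x of the grasp point in the frame of tab2 between -0.09 and 0.09 m) or (z of the grasp point in the frame of tab3 between -0.004 and 0.004 m and y of the grasp point in the frame of tab3 between -0.006 and 0.155 m and x of the grasp point in the frame of tab3 between -0.152 and 0.028 m)).
It fails at once if the third divider is lifted (value of joint divider3 above 0.5 rad).
It fails at once if the binder is pushed out of its place (30 mm) or lifted (distance of binder from where it was at the start of the episode above 0.03 m or height (world z) of binder above 0.012 m or angle between binder's own z axis and vertical above 0.12 rad).
It fails at once if another thing on the desk is moved by 30 mm or more, or lifted (distance of any of fountain_pen, eraser, card_case, ink_bottle, magnifier from where it was at the start of the episode above 0.03 m).
It also fails if it takes over 70 s, if anything falls off the work surface, if the arm or the gripper's body presses on something with over 40 N, if the wrist force passes 120 N, or if a joint passes its speed limit or range.

## Robot

A 6-joint arm with a two-finger parallel gripper is mounted at the origin on the work surface; the furniture and walls round the work are solid. World frame = base frame: x ahead of the robot, y to its left, z up, the work surface at z = 0. Lengths are in m, angles in degrees, forces in N, time in s.
With the tool pointing down it reaches from about 0.25 to 0.725 m from the base axis. Payload 9.7 kg.
Tool frame: the origin (TCP) lies at the centre of the arm's flange, where the gripper is bolted on; the fingertips stand 173 mm ahead of it and the grasp point (between the pads) lies 155 mm ahead of it; z points along the fingers, y is the line along which they close (so a half turn about z gives the same grasp; the last joint's range is limited). The gripper opens to 85 mm and grips with 20 to 120 N. Pads are 22 mm wide; open, the fingers measure 114 mm over their backs; the gripper's body (76 mm by 85 mm) begins 54 mm behind the grasp point. The pads swing forward as they close: fully open they stand 13 mm farther back than shut.
Start: joints at [-74.255, 4.979, 10.078, 95.1, 0, 90], TCP at [0.149, -0.529, 0.405] pointing down, gripper open.
Joint ranges: [-179.16, 179.16], [-48.56, 103.87], [-65.8, 70.77], [-126.05, 130.52], [-82.76, 87.17], [-180, 180]. Speed limits (degrees/s): [127.2, 127.2, 147.25, 180, 180, 180].

## Interface

Orientations are given as [roll, pitch, yaw] about the fixed x, y, z axes, in that order (R = Rz(yaw) Ry(pitch) Rx(roll)).
In Python, from workcell import monitor, camera, get_calibration, bot gives the robot as it stands.
- The arm moves only by the tool carry_out, never from a script. Its argument "targets" is text: rows parted by semicolons, each of 7 numbers parted by spaces: the shift along the tool's x, y, z in units of 0.04 m (1.0 is 0.04 m), then the turn, a rotation vector about the tool's x, y, z in units of 0.1 rad (1.0 is 0.1 rad), then the opening, from -1 (shut) to 1 (fully open), so that 0 is half open. A call has exactly 8 rows; each row shifts and turns the commanded pose from where the row before left it, along the tool's axes as they then stand; what a row does not reach is not made up. A row lasts 1/12 s, in which the tool goes at most 41.7 mm and 7.16 degrees, less where a joint would pass 70% of its speed; a pose out of reach is approached as far as the arm can. A call with a number of a shift or a turn outside -1 to 1 is refused whole. A call with a gripper value outside its range is refused whole. The fingers move at their own pace and stop on an object; "newtons" is the grip in N (left out, the last holds). Time passes only in rows, so rows that do not move let the fingers close, or fill a call up. It gives the time, the measured TCP pose, the force, the opening and the grip force at its end, in the units of the state.
- monitor.get_obs(): the state, without advancing time (a new reading comes with each control period).
- camera(name): name is "side" or "top" or "wrist"; returns the picture (384x512x3 uint8, red, green, blue); there is no depth.
- get_calibration(name): a dict with "fx", "fy", "cx", "cy" (pixels), "view" (4x4, takes a point from world to camera coordinates). Camera axes: x right, y down, z forward; pixel columns grow to the right and rows downward; lengths in m; the calibration is good to about 2 mm. A picture is of the moment at which its call begins: read the wrist's pose just before it. get_calibration takes no time and is no camera call; for the wrist camera it gives the pose at the moment of the call.
- bot.job_done(): hands the job in; it is judged then, once.
The state is a dict: "time": time; "q": joint angles; "qd": joint speeds; "joint_efforts": joint torques, N m; "ee_pos": TCP position; "tcp_rot": TCP orientation; "wrist_force": force on the tool from outside, world axes, zero at the start; "torque": the same for the moment, N m; "opening": finger opening in m; "grasp_force": force on a finger pad.
Only numpy, scipy, OpenCV 4.12 (cv2) and the standard library are available. Lean on these libraries where they do the work, as an engineer would, in place of code of your own. Each camera call takes 0.05 s, during which the arm holds its last target. There are 200 camera calls.

## Working session

There is one attempt and no reset: what is moved stays moved. The work goes in short steps, Python scripts to look and compute and a tool call to move; the robot and the scene stay as the last step left them, time stands still between calls to the robot, and variables do not carry over. Pictures are saved under pics/ and viewed, at most 11 in all, crops included, and the job is handed in when it is done.

Besides the shell and the picture viewer there is one more tool, called after "Request:" in YAML: its name, and indented under it one key for each argument. carry_out: Moves the arm, as the interface text tells. Shifts and turns lie within -1 to 1; 1 stands for 0.04 m of shift or 0.1 rad of turn. Its arguments: {"type":"object","properties":{"targets":{"type":"string"},"newtons":{"type":"number"}},"required":["targets"]}

```bash
ls; mkdir -p pics; python3 - <<'E'
from workcell import monitor, camera, get_calibration, bot
import cv2,numpy as np
o=monitor.get_obs(); print(o)
a=camera("top");b=camera("side")
cv2.imwrite("pics/top0.png",cv2.cvtColor(a,cv2.COLOR_RGB2BGR));cv2.imwrite("pics/side0.png",cv2.cvtColor(b,cv2.COLOR_RGB2BGR))
for n in("top","side"):print(get_calibration(n))
E
```

```text
pics
{'time': 0.0, 'q': array([-7.42556381e+01,  5.01221611e+00,  1.00356345e+01,  9.50993657e+01,
        1.99247880e-03,  9.00015133e+01]), 'qd': array([-0.05265207,  0.13262583,  0.02474644,  0.03920183, -0.03787562,
        0.01798163]), 'joint_efforts': array([ 5.96560567e-04, -5.20393896e+01,  4.64795351e+01,  1.64106122e-02,
        9.34140462e-05, -3.07063303e-06]), 'ee_pos': array([ 0.14924672, -0.52937404,  0.40398278]), 'tcp_rot': array([-1.79924053e+02, -1.99047107e-03,  1.57428459e+01]), 'wrist_force': array([ 0.42440096, -0.59384561,  0.02887011]), 'torque': array([ 0.0575542 , -0.00618049,  0.03546231]), 'grasp_force': 0.0, 'opening': 0.08509309643458557}
{'fx': 379.2248058450479, 'fy': 379.2248058450479, 'cx': 256.8762706732215, 'cy': 198.78854528867393, 'view': array([[ 0.01574576, -0.99954963,  0.02554622, -0.01638979],
       [-0.9908879 , -0.01901718, -0.13333987,  0.51552914],
       [ 0.13376564, -0.0232139 , -0.99074107,  1.05326324],
       [ 0.        ,  0.        ,  0.        ,  1.        ]])}
{'fx': 492.1902416924313, 'fy': 492.1902416924313, 'cx': 266.41817642731496, 'cy': 190.56728578622295, 'view': array([[ 0.84008989, -0.5424429 , -0.00216564, -0.39980012],
       [-0.33227137, -0.51143   , -0.79248665,  0.23909474],
       [ 0.42877118,  0.6664796 , -0.60988542,  1.34686016],
       [ 0.        ,  0.        ,  0.        ,  1.        ]])}
```

View pics/top0.png

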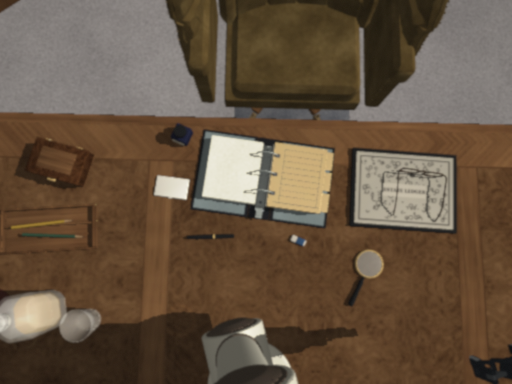

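View pics/side0.png

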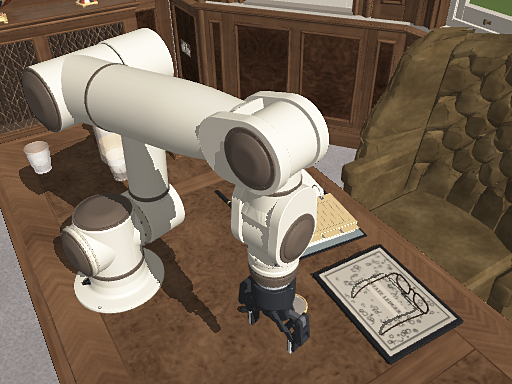

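The top view shows the open binder at about (192..336, 130..226) px, with its lever at the near end around (259,213). The dividers are tan and lie on the right. The side view of the binder is mostly hidden by the arm. Next I'll zoom in and measure.

```bash
cat > h.py <<'E'
import numpy as np, cv2
from workcell import monitor, camera, get_calibration, bot
def ray(name,u,v,z,c=None):
    c=c or get_calibration(name); V=c["view"]; R,t=V[:3,:3],V[:3,3]; o=-R.T@t
    d=R.T@np.array([(u-c["cx"])/c["fx"],(v-c["cy"])/c["fy"],1]); return o+d*(z-o[2])/d[2]
def proj(name,p,c=None):
    c=c or get_calibration(name); q=c["view"]@np.append(p,1); return np.array([c["fx"]*q[0]/q[2]+c["cx"],c["fy"]*q[1]/q[2]+c["cy"]])
E
python3 - <<'E'
from h import *
a=cv2.imread("pics/top0.png")
cv2.imwrite("pics/c0.png",cv2.resize(a[120:240,180:345],None,fx=4.8,fy=4.8,interpolation=cv2.INTER_CUBIC))
g=a.max(2).astype(int)
h=cv2.cvtColor(a,cv2.COLOR_BGR2HSV)
b,gg,r=[a[...,i].astype(int) for i in range(3)]
paper=((h[...,2]>150)).astype(np.uint8); paper[:,:193]=0;paper[:,340:]=0;paper[:125]=0;paper[232:]=0
n,l,s,c=cv2.connectedComponentsWithStats(paper); print(s[1:])
brown=(r-b>18).astype(np.uint8)
m=(1-brown); m[:,:190]=0;m[:,342:]=0;m[:126]=0;m[232:]=0
m|=paper
m=cv2.morphologyEx(m,cv2.MORPH_CLOSE,np.ones((5,5)))
cs,_=cv2.findContours(m,0,2); k=max(cs,key=cv2.contourArea)
rc=cv2.minAreaRect(k); bx=cv2.boxPoints(rc); print(rc,bx)
P=[ray("top",*p,0.004) for p in bx]; print(np.round(P,4)); print([np.linalg.norm(P[i]-P[i-1]) for i in range(4)])
E
```

```text
[[ 202  135   62   69 3357]
 [ 267  143   66   71 3775]
 [ 257  209    5    8   21]]
((262.9736022949219, 178.68165588378906), (136.3611297607422, 80.71852111816406), 8.259438514709473) [[189.70241 208.82777]
 [201.29805 128.94649]
 [336.2448  148.53554]
 [324.64917 228.41682]]
[[ 0.4865  0.1881  0.004 ]
 [ 0.7291  0.1628  0.004 ]
 [ 0.6777 -0.2455  0.004 ]
 [ 0.436  -0.2083  0.004 ]]
[np.float64(0.399603755701747), np.float64(0.2439066202381176), np.float64(0.4115121523731941), np.float64(0.2444817332242615)]
```

View pics/c0.png

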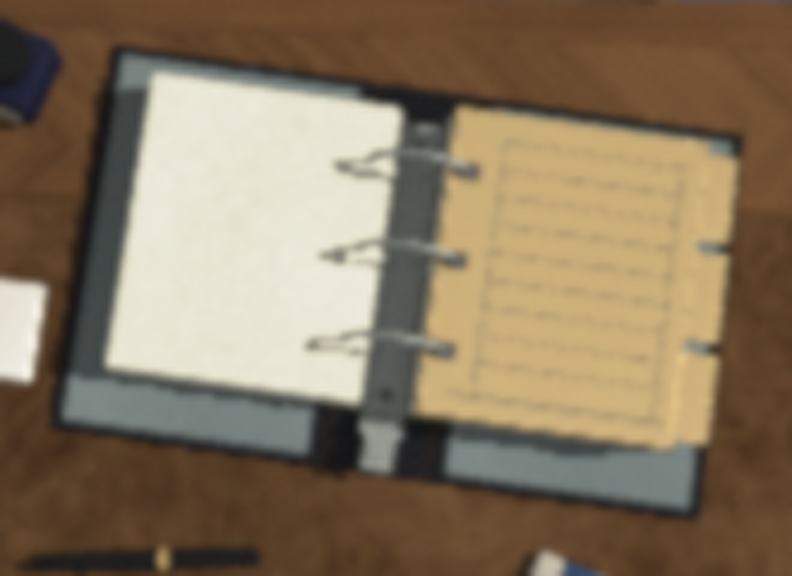

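The zoom shows the cover corners at crop px (118,48), (740,135), (695,515) and (55,428). The lever is at about (380,450), and the tab gaps are at about (712,247) and (702,347).

```bash
cat >> h.py <<'E'
def load():
    import json; return json.load(open("b.json"))
E
python3 - <<'E'
from h import *; import json
f=lambda u,v:(u/4.8+180,v/4.8+120)
C=np.array([ray("top",*f(*p),0.004) for p in[(118,48),(740,135),(695,515),(55,428)]]); print(C.round(4),[np.linalg.norm(C[i]-C[i-1]).round(4) for i in range(4)])
M=np.array([[.123,.201],[.123,-.201],[-.123,-.201],[-.123,.201]])
A=M; B=C[:,:2]; Ac=A-A.mean(0);Bc=B-B.mean(0)
th=np.arctan2((Ac[:,0]*Bc[:,1]-Ac[:,1]*Bc[:,0]).sum(),(Ac*Bc).sum()); R=np.array([[np.cos(th),-np.sin(th)],[np.sin(th),np.cos(th)]])
o=B.mean(0)-R@A.mean(0); print(o,np.degrees(th)); print(((R@A.T).T+o-B).round(4))
json.dump([*o,th],open("b.json","w"))
for n,p in dict(lever=(-.116,0,.026),gap12=(-.023,-.182,.040),gap23=(.039,-.182,.036),tab1edge=(-.081,-.192,.045),ring1=(-.047,0,.071)).items():
    w=np.append(R@p[:2]+o,p[2]); q=proj("top",w); print(n,w.round(4),((q-[180,120])*4.8).round(0))
E
```

```text
[[ 0.726   0.1528  0.004 ]
 [ 0.6788 -0.2392  0.004 ]
 [ 0.4393 -0.2088  0.004 ]
 [ 0.4856  0.1829  0.004 ]] [np.float64(0.2423), np.float64(0.3948), np.float64(0.2414), np.float64(0.3944)]
[ 0.58242123 -0.02806276] -6.907339530726806
[[ 0.0027  0.0039]
 [ 0.0016 -0.0032]
 [-0.0032 -0.004 ]
 [-0.0011  0.0033]]
lever [ 0.4673 -0.0141  0.026 ] [379. 461.]
gap12 [ 0.5377 -0.206   0.04  ] [701. 347.]
gap23 [ 0.5993 -0.2134  0.036 ] [711. 248.]
tab1edge [ 0.4789 -0.2089  0.045 ] [709. 444.]
ring1 [ 0.5358 -0.0224  0.071 ] [397. 336.]
```

```bash
cat >> h.py <<'E'
from scipy.spatial.transform import Rotation as Ro, Slerp
def pose(T,tilt=50,dyaw=0):
    "tip T in binder frame; tilt deg from straight down towards binder +y -> TCP pos, rot"
    x,y,th=load(); B=Ro.from_euler('z',th)
    r=B*Ro.from_euler('z',90+dyaw,degrees=True)*Ro.from_euler('x',180,degrees=True)*Ro.from_euler('y',tilt,degrees=True)
    return B.apply(T)+[x,y,0]-.173*r.as_matrix()[:,2], r
def plan(wps,g=-1):
    "wps: list of (T,tilt,rows[,dyaw]); prints rows for carry_out"
    o=monitor.get_obs(); p=o["ee_pos"].copy(); r=Ro.from_euler('xyz',o["tcp_rot"],degrees=True); out=[]
    for w in wps:
        q,s=pose(w[0],w[1],*(w[3:])); n=w[2]; p0=p.copy(); sl=Slerp([0,1],Ro.concatenate([r,s]))
        for i in range(1,n+1):
            d=np.round(r.inv().apply(p0+(q-p0)*i/n-p)/.04,2); e=np.round((r.inv()*sl(i/n)).as_rotvec()/.1,2)
            assert abs(np.r_[d,e]).max()<=1,(w,d,e)
            p=p+r.apply(d*.04); r=r*Ro.from_rotvec(e*.1); out.append(" ".join(f"{v:g}" for v in [*(d+0),*(e+0),g]))
    while len(out)%8: out.append(f"0 0 0 0 0 0 {g}")
    for i in range(0,len(out),8): print(";".join(out[i:i+8]),"\n")
def where():
    o=monitor.get_obs(); x,y,th=load(); r=Ro.from_euler('xyz',o["tcp_rot"],degrees=True)
    t=Ro.from_euler('z',-th).apply(o["ee_pos"]+.173*r.as_matrix()[:,2]-[x,y,0])
    print("t",round(o["time"],2),"tip in binder",t.round(4),"rpy",o["tcp_rot"].round(2),"F",o["wrist_force"].round(2),"q",o["q"].round(1),"open",round(o["opening"],4))
E
python3 - <<'E'
from h import *
plan([((-.054,-.24,.10),50,24)])
E
```

```text
0.37 -0.04 0.2 0.21 0.32 -0.46 -1;0.37 -0.03 0.21 0.22 0.32 -0.45 -1;0.37 0 0.23 0.21 0.32 -0.46 -1;0.35 0.02 0.24 0.21 0.32 -0.46 -1;0.35 0.05 0.24 0.21 0.32 -0.45 -1;0.33 0.06 0.26 0.22 0.32 -0.46 -1;0.33 0.08 0.27 0.21 0.32 -0.46 -1;0.31 0.11 0.27 0.21 0.32 -0.46 -1 

0.29 0.12 0.28 0.21 0.32 -0.45 -1;0.29 0.14 0.29 0.22 0.31 -0.46 -1;0.26 0.16 0.29 0.21 0.32 -0.46 -1;0.25 0.18 0.3 0.21 0.32 -0.45 -1;0.23 0.2 0.3 0.21 0.32 -0.46 -1;0.21 0.21 0.31 0.22 0.32 -0.46 -1;0.19 0.23 0.3 0.21 0.32 -0.45 -1;0.17 0.25 0.31 0.21 0.32 -0.46 -1 

0.15 0.25 0.31 0.21 0.32 -0.46 -1;0.13 0.27 0.3 0.22 0.32 -0.46 -1;0.1 0.29 0.31 0.21 0.32 -0.45 -1;0.09 0.29 0.3 0.21 0.32 -0.46 -1;0.05 0.3 0.29 0.22 0.32 -0.46 -1;0.04 0.31 0.29 0.21 0.32 -0.45 -1;0.01 0.32 0.29 0.21 0.32 -0.46 -1;-0.01 0.33 0.28 0.21 0.32 -0.46 -1
```

Request:
carry_out:
  targets: "0.37 -0.04 0.2 0.21 0.32 -0.46 -1;0.37 -0.03 0.21 0.22 0.32 -0.45 -1;0.37 0 0.23 0.21 0.32 -0.46 -1;0.35 0.02 0.24 0.21 0.32 -0.46 -1;0.35 0.05 0.24 0.21 0.32 -0.45 -1;0.33 0.06 0.26 0.22 0.32 -0.46 -1;0.33 0.08 0.27 0.21 0.32 -0.46 -1;0.31 0.11 0.27 0.21 0.32 -0.46 -1"

```text
time: 0.77
ee_pos: [0.2616, -0.4831, 0.3397]
tcp_rot: [-172.9, -16.2, 36.0]
wrist_force: [0.3, -0.3, -0.2]
opening: -0.0
grasp_force: 0.0
```

Request:
carry_out:
  targets: "0.29 0.12 0.28 0.21 0.32 -0.45 -1;0.29 0.14 0.29 0.22 0.31 -0.46 -1;0.26 0.16 0.29 0.21 0.32 -0.46 -1;0.25 0.18 0.3 0.21 0.32 -0.45 -1;0.23 0.2 0.3 0.21 0.32 -0.46 -1;0.21 0.21 0.31 0.22 0.32 -0.46 -1;0.19 0.23 0.3 0.21 0.32 -0.45 -1;0.17 0.25 0.31 0.21 0.32 -0.46 -1"

```text
time: 1.43
ee_pos: [0.3731, -0.4373, 0.2753]
tcp_rot: [-171.9, -33.6, 56.6]
wrist_force: [0.2, -0.2, -0.2]
opening: 0.0001
grasp_force: 0.0
```

Request:
carry_out:
  targets: "0.15 0.25 0.31 0.21 0.32 -0.46 -1;0.13 0.27 0.3 0.22 0.32 -0.46 -1;0.1 0.29 0.31 0.21 0.32 -0.45 -1;0.09 0.29 0.3 0.21 0.32 -0.46 -1;0.05 0.3 0.29 0.22 0.32 -0.46 -1;0.04 0.31 0.29 0.21 0.32 -0.45 -1;0.01 0.32 0.29 0.21 0.32 -0.46 -1;-0.01 0.33 0.28 0.21 0.32 -0.46 -1"

```text
time: 2.1
ee_pos: [0.4848, -0.3912, 0.2107]
tcp_rot: [179.9, -50.1, 83.3]
wrist_force: [-0.7, -0.6, -0.1]
opening: 0.0002
grasp_force: 0.0
```

```bash
python3 - <<'E'
from h import *
where()
w=camera("wrist");s=camera("side")
im=np.hstack([w,s])[...,::-1]; cv2.imwrite("pics/ws1.png",cv2.resize(im,(800,300),interpolation=cv2.INTER_AREA))
cv2.imwrite("pics/s1.png",s[...,::-1])
x,y,th=load();o=Ro.from_euler('z',th)
print(proj("side",o.apply([-.054,-.24,.1])+[x,y,0]),proj("side",o.apply([-.054,-.192,.0435])+[x,y,0]))
print("wrist tab1",proj("wrist",o.apply([-.054,-.192,.0435])+[x,y,0]))
E
```

```text
t 2.1 tip in binder [-0.0533 -0.2396  0.0997] rpy [179.87 -50.07  83.3 ] F [-0.66 -0.58 -0.05] q [-45.1  36.2  21.  111.3  37.   39.1] open 0.0002
[326.10378689 237.52520851] [315.80466476 241.73326458]
wrist tab1 [254.25778475 221.85110252]
```

View pics/ws1.png

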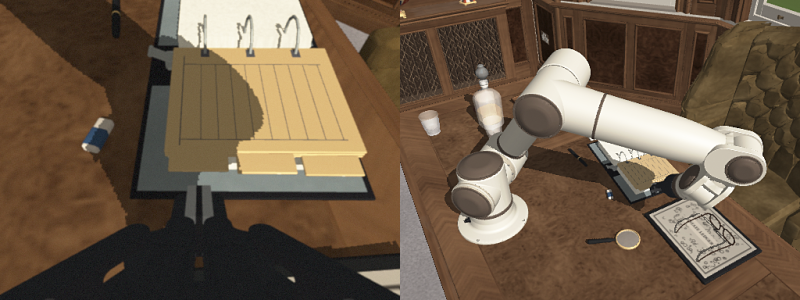

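The wrist view shows tab1 centred near (198,171), matching its predicted position. The shut fingertips are in line with it at about (199,187), and the area around it is clear.

```bash
python3 - <<'E'
from h import *
x,y,th=load();o=Ro.from_euler('z',th)
for L in(.160,.173,.186):
    ob=monitor.get_obs(); r=Ro.from_euler('xyz',ob["tcp_rot"],degrees=True); print(L,proj("wrist",ob["ee_pos"]+L*r.as_matrix()[:,2])*.78)
plan([((-.054,-.228,.018),50,5),((-.054,-.2,.018),50,2)])
E
```

```text
0.16 [199.37882279 210.40241794]
0.173 [199.29898551 199.26703814]
0.186 [199.23077795 189.75372311]
-0.27 -0.01 0.3 -0.01 -0.01 0 -1;-0.27 0 0.29 0 0 0 -1;-0.27 -0.01 0.3 -0.01 -0.01 0.01 -1;-0.27 -0.01 0.3 -0.01 0 0 -1;-0.27 0 0.29 0 -0.01 0 -1;0.22 0 0.27 0 0 0 -1;0.23 0 0.27 0 0 0 -1;0 0 0 0 0 0 -1
```

```bash
python3 - <<'E'
from h import *
ob=monitor.get_obs(); r=Ro.from_euler('xyz',ob["tcp_rot"],degrees=True)
c=get_calibration("wrist"); V=c["view"]; cam=-V[:3,:3].T@V[:3,3]; print("cam in tool",r.inv().apply(cam-ob["ee_pos"]).round(3))
for L in(.173,.186):
  for dx in(-.011,.011): print(L,dx,proj("wrist",ob["ee_pos"]+r.apply([dx,0.0,L])).round(1), proj("wrist",ob["ee_pos"]+r.apply([dx,.0145,L])).round(1))
w=camera("wrist"); cv2.imwrite("pics/w2.png",cv2.resize(w[190:330,170:340,::-1],None,fx=3,fy=3))
E
```

```text
cam in tool [ 0.075 -0.001  0.031]
0.173 -0.011 [255.5 276. ] [285.6 276. ]
0.173 0.011 [255.5 234. ] [286.9 234. ]
0.186 -0.011 [255.4 262.6] [283.4 262.6]
0.186 0.011 [255.4 223.2] [284.5 223.2]
```

View pics/w2.png

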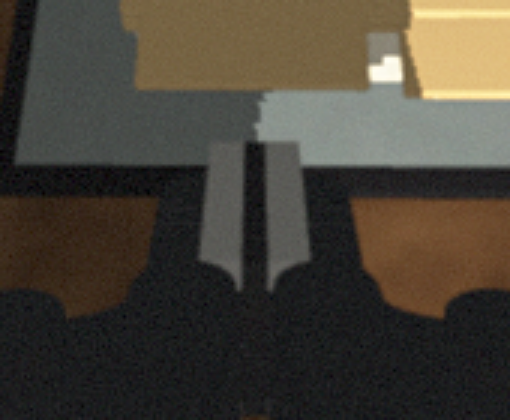

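The fingertips end at row 237, which agrees with the 173 mm reach when shut. Going under tab1 now.

Request:
carry_out:
  targets: "-0.27 -0.01 0.3 -0.01 -0.01 0 -1;-0.27 0 0.29 0 0 0 -1;-0.27 -0.01 0.3 -0.01 -0.01 0.01 -1;-0.27 -0.01 0.3 -0.01 0 0 -1;-0.27 0 0.29 0 -0.01 0 -1;0.22 0 0.27 0 0 0 -1;0.23 0 0.27 0 0 0 -1;0 0 0 0 0 0 -1"

```text
time: 2.92
ee_pos: [0.4875, -0.352, 0.1325]
tcp_rot: [179.9, -49.8, 83.0]
wrist_force: [0.2, 0.3, -0.3]
opening: 0.0002
grasp_force: 0.0
```

```bash
python3 - <<'E'
from h import *
where()
# in under, then follow arc of tip about hinge (y=0,z=.04)
w=[((-.054,-.185,.018),50,2),((-.054,-.185,.045),50,3),((-.054,-.18,.075),50,3),
((-.054,-.165,.105),50,3),((-.054,-.14,.135),50,3),((-.054,-.105,.16),50,3),((-.054,-.065,.175),50,3),((-.054,-.02,.18),50,3),((-.054,.02,.175),50,2),((-.054,.05,.165),50,2)]
plan(w)
E
```

```text
t 2.92 tip in binder [-0.0546 -0.2009  0.0208] rpy [179.9  -49.76  82.96] F [ 0.22  0.33 -0.28] q [-42.5  34.9  10.6 100.   38.5  42.3] open 0.0002
0.09 0.01 0.17 0.02 0.02 -0.01 -1;0.1 0.02 0.18 0.02 0.02 0 -1;0.17 0 -0.15 0 0 0 -1;0.17 0 -0.14 0 0 0 -1;0.17 0 -0.15 0 0 0 -1;0.22 0 -0.13 0 0 0 -1;0.22 0 -0.12 0 0 0 -1;0.22 0 -0.13 0 0 0 -1 

0.27 0 -0.07 0 0 0 -1;0.27 0 -0.06 0 0 0 -1;0.27 0 -0.07 0 0 0 -1;0.33 0 0 0 0 0 -1;0.32 0 0 0 0 0 -1;0.33 0 0 0 0 0 -1;0.35 0 0.09 0 0 0 -1;0.34 0 0.09 0 0 0 -1 

0.35 0 0.09 0 0 0 -1;0.31 0 0.17 0 0 0 -1;0.31 0 0.18 0 0 0 -1;0.31 0 0.17 0 0 0 -1;0.27 0 0.26 0 0 0 -1;0.28 0 0.26 0 0 0 -1;0.27 0 0.26 0 0 0 -1;0.27 0 0.43 0 0 0 -1 

0.28 0 0.42 0 0 0 -1;0.14 0 0.37 0 0 0 -1;0.15 0 0.37 0 0 0 -1;0 0 0 0 0 0 -1;0 0 0 0 0 0 -1;0 0 0 0 0 0 -1;0 0 0 0 0 0 -1;0 0 0 0 0 0 -1
```

Request:
carry_out:
  targets: "0.09 0.01 0.17 0.02 0.02 -0.01 -1;0.1 0.02 0.18 0.02 0.02 0 -1;0.17 0 -0.15 0 0 0 -1;0.17 0 -0.14 0 0 0 -1;0.17 0 -0.15 0 0 0 -1;0.22 0 -0.13 0 0 0 -1;0.22 0 -0.12 0 0 0 -1;0.22 0 -0.13 0 0 0 -1"

```text
time: 3.58
ee_pos: [0.4916, -0.333, 0.1872]
tcp_rot: [179.9, -50.0, 83.2]
wrist_force: [0.1, -0.6, -1.0]
opening: 0.0001
grasp_force: 0.2
```

```bash
python3 - <<'E'
from h import *
where()
w=camera("wrist");t=camera("top")
im=np.hstack([cv2.resize(w,(400,300)),cv2.resize(t[115:235,185:345],(400,300))])[...,::-1]; cv2.imwrite("pics/wt2.png",im)
E
```

```text
t 3.58 tip in binder [-0.0534 -0.1811  0.0759] rpy [179.93 -49.99  83.16] F [ 0.06 -0.62 -0.99] q [-41.   31.1  11.4 104.   39.4  43.5] open 0.0001
```

View pics/wt2.png

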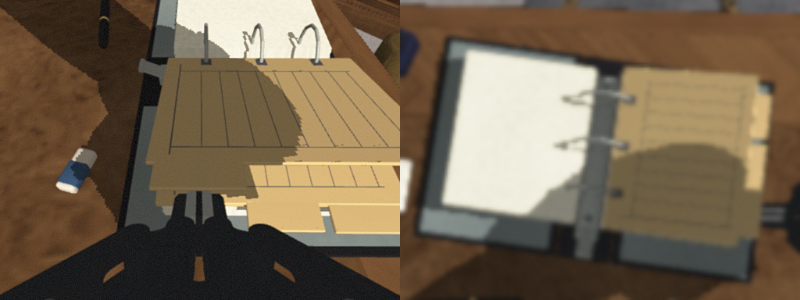

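The wrist view shows divider 1 (tab near (200,187)) rising on the fingers by itself. Dividers 2 and 3, with tabs near (285,217) and (365,217), are still lying flat. I'll carry on round the arc.

Request:
carry_out:
  targets: "0.27 0 -0.07 0 0 0 -1;0.27 0 -0.06 0 0 0 -1;0.27 0 -0.07 0 0 0 -1;0.33 0 0 0 0 0 -1;0.32 0 0 0 0 0 -1;0.33 0 0 0 0 0 -1;0.35 0 0.09 0 0 0 -1;0.34 0 0.09 0 0 0 -1"

```text
time: 4.35
ee_pos: [0.4993, -0.2689, 0.2634]
tcp_rot: [179.9, -50.0, 83.2]
wrist_force: [-0.7, -0.5, 0.2]
opening: 0.0002
grasp_force: 0.3
```

Request:
carry_out:
  targets: "0.35 0 0.09 0 0 0 -1;0.31 0 0.17 0 0 0 -1;0.31 0 0.18 0 0 0 -1;0.31 0 0.17 0 0 0 -1;0.27 0 0.26 0 0 0 -1;0.28 0 0.26 0 0 0 -1;0.27 0 0.26 0 0 0 -1;0.27 0 0.43 0 0 0 -1"

```text
time: 5.02
ee_pos: [0.5131, -0.1531, 0.2888]
tcp_rot: [179.9, -50.0, 83.2]
wrist_force: [0.5, 0.3, -0.1]
opening: 0.0001
grasp_force: 0.1
```

Request:
carry_out:
  targets: "0.28 0 0.42 0 0 0 -1;0.14 0 0.37 0 0 0 -1;0.15 0 0.37 0 0 0 -1;0 0 0 0 0 0 -1;0 0 0 0 0 0 -1;0 0 0 0 0 0 -1;0 0 0 0 0 0 -1;0 0 0 0 0 0 -1"

```text
time: 5.68
ee_pos: [0.5191, -0.105, 0.2759]
tcp_rot: [180.0, -50.0, 83.1]
wrist_force: [-0.7, -0.4, -0.2]
opening: -0.0001
grasp_force: 0.0
```

```bash
python3 - <<'E'
from h import *
where()
w=camera("wrist");t=camera("top")
im=np.hstack([cv2.resize(w,(400,300)),cv2.resize(t[115:235,185:345],(400,300))])[...,::-1]; cv2.imwrite("pics/wt3.png",im)
plan([((-.02,-.12,.20),50,8),((.008,-.24,.12),50,6),((.008,-.230,.016),50,5),((.008,-.2,.016),50,2),((.008,-.2,.016),50,1),((.008,-.185,.016),50,2)])
E
```

```text
t 5.68 tip in binder [-0.0535  0.0485  0.1647] rpy [179.98 -50.01  83.1 ] F [-0.7  -0.37 -0.21] q [-20.5   9.5  -4.2  91.9  48.2  69.4] open -0.0001
-0.25 0.11 -0.47 0 0 0 -1;-0.26 0.1 -0.48 0 0 0 -1;-0.25 0.11 -0.47 0 0 0 -1;-0.25 0.1 -0.48 0 0 0 -1;-0.26 0.11 -0.47 0 0 0 -1;-0.25 0.1 -0.48 0 0 0 -1;-0.25 0.11 -0.47 0 0 0 -1;-0.26 0.1 -0.48 0 0 0 -1 

-0.58 0.12 -0.17 0 0 0 -1;-0.57 0.11 -0.17 0 0 0 -1;-0.58 0.12 -0.17 0 0 0 -1;-0.58 0.12 -0.16 0 0 0 -1;-0.57 0.11 -0.17 0 0 0 -1;-0.58 0.12 -0.17 0 0 0 -1;-0.37 0 0.37 0 0 0 -1;-0.36 0 0.37 0 0 0 -1 

-0.37 0 0.38 0 0 0 -1;-0.36 0 0.37 0 0 0 -1;-0.37 0 0.37 0 0 0 -1;0.24 0 0.29 0 0 0 -1;0.24 0 0.29 0 0 0 -1;0 0 0 0 0 0 -1;0.12 0 0.14 0 0 0 -1;0.12 0 0.14 0 0 0 -1
```

View pics/wt3.png

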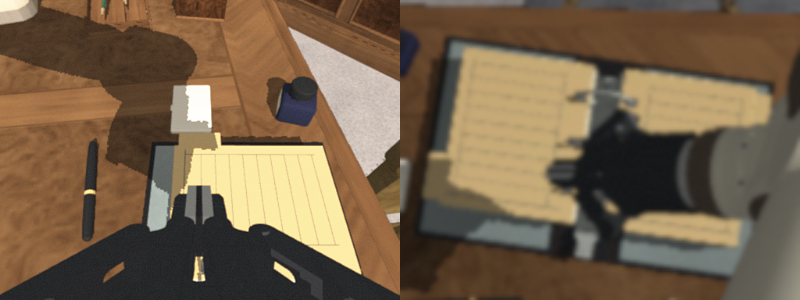

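Divider 1 now lies flat on the left, with its tab at about (190,140) in the wrist view. Divider 2 is still on the right, so I'll go round and under tab2.

Request:
carry_out:
  targets: "-0.25 0.11 -0.47 0 0 0 -1;-0.26 0.1 -0.48 0 0 0 -1;-0.25 0.11 -0.47 0 0 0 -1;-0.25 0.1 -0.48 0 0 0 -1;-0.26 0.11 -0.47 0 0 0 -1;-0.25 0.1 -0.48 0 0 0 -1;-0.25 0.11 -0.47 0 0 0 -1;-0.26 0.1 -0.48 0 0 0 -1"

```text
time: 6.45
ee_pos: [0.5322, -0.2774, 0.3113]
tcp_rot: [180.0, -50.0, 83.1]
wrist_force: [-0.0, 0.2, -0.9]
opening: 0.0
grasp_force: 0.0
```

Request:
carry_out:
  targets: "-0.58 0.12 -0.17 0 0 0 -1;-0.57 0.11 -0.17 0 0 0 -1;-0.58 0.12 -0.17 0 0 0 -1;-0.58 0.12 -0.16 0 0 0 -1;-0.57 0.11 -0.17 0 0 0 -1;-0.58 0.12 -0.17 0 0 0 -1;-0.37 0 0.37 0 0 0 -1;-0.36 0 0.37 0 0 0 -1"

```text
time: 7.12
ee_pos: [0.5459, -0.3963, 0.1881]
tcp_rot: [180.0, -50.0, 83.0]
wrist_force: [0.2, -0.1, -0.6]
opening: 0.0002
grasp_force: 0.0
```

```bash
python3 - <<'E'
from h import *
where()
w=camera("wrist"); cv2.imwrite("pics/w4.png",w[...,::-1])
x,y,th=load();o=Ro.from_euler('z',th)
for X in(-.019,.035): print(proj("wrist",o.apply([X,-.192,.0415])+[x,y,0]).round())
plan([((.008,-.230,.016),50,4),((.008,-.2,.016),50,2),((.008,-.2,.016),50,2),((.008,-.185,.016),50,2),((.008,-.185,.045),50,3),((.008,-.18,.075),50,3)])
E
```

```text
t 7.12 tip in binder [ 0.0083 -0.2374  0.0769] rpy [179.97 -50.01  83.02] F [ 0.21 -0.11 -0.58] q [-41.9  43.4  29.8 110.8  38.9  42.6] open 0.0002
[213. 208.]
[300. 208.]
-0.25 0 0.25 -0.01 -0.01 -0.01 -1;-0.24 0.01 0.26 0 0 -0.01 -1;-0.24 0 0.26 -0.01 -0.01 -0.01 -1;-0.25 0 0.25 0 -0.01 0 -1;0.24 0 0.29 0 0 0 -1;0.24 0 0.29 0 0 0 -1;0 0 0 0 0 0 -1;0 0 0 0 0 0 -1 

0.12 0 0.14 0 0 0 -1;0.12 0 0.14 0 0 0 -1;0.19 0 -0.15 0 0 0 -1;0.18 0 -0.16 0 0 0 -1;0.19 0 -0.15 0 0 0 -1;0.22 0 -0.13 0 0 0 -1;0.22 0 -0.13 0 0 0 -1;0.21 0 -0.13 0 0 0 -1
```

View pics/w4.png

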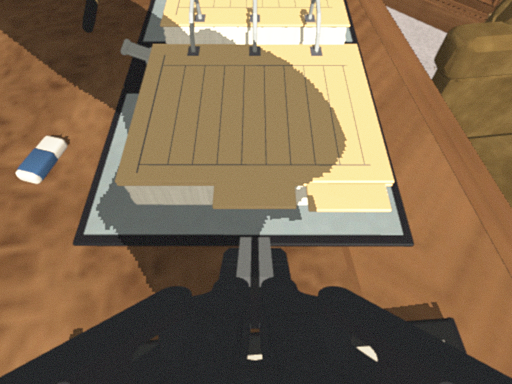

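The wrist view shows tab2 at (213..300, 208), exactly where predicted, with the fingers centred on it at (254,240).

Request:
carry_out:
  targets: "-0.25 0 0.25 -0.01 -0.01 -0.01 -1;-0.24 0.01 0.26 0 0 -0.01 -1;-0.24 0 0.26 -0.01 -0.01 -0.01 -1;-0.25 0 0.25 0 -0.01 0 -1;0.24 0 0.29 0 0 0 -1;0.24 0 0.29 0 0 0 -1;0 0 0 0 0 0 -1;0 0 0 0 0 0 -1"

```text
time: 7.83
ee_pos: [0.5512, -0.3583, 0.134]
tcp_rot: [179.6, -49.8, 83.5]
wrist_force: [-0.0, -1.0, 0.8]
opening: 0.0
grasp_force: 0.0
```

```bash
python3 - <<'E'
from h import *
where()
X=.008
plan([((X,-.185,.016),50,2),((X,-.185,.045),50,3),((X,-.18,.075),50,3),
((X,-.165,.105),50,3),((X,-.14,.135),50,3),((X,-.105,.16),50,3),((X,-.065,.175),50,3),((X,-.02,.18),50,3),((X,.02,.175),50,2),((X,.05,.165),50,2)])
E
```

```text
t 7.83 tip in binder [ 0.0089 -0.1994  0.0224] rpy [179.63 -49.83  83.48] F [-0.   -0.98  0.82] q [-39.3  41.4  20.9 101.9  40.2  45.2] open 0.0
0.05 -0.01 0.19 0.01 0.01 0.02 -1;0.05 -0.01 0.19 0 0.02 0.02 -1;0.18 0 -0.16 0 0 0 -1;0.19 0 -0.15 0 0 0 -1;0.18 0 -0.16 0 0 0 -1;0.22 0 -0.13 0 0 0 -1;0.22 0 -0.13 0 0 0 -1;0.22 0 -0.12 0 0 0 -1 

0.27 0 -0.07 0 0 0 -1;0.27 0 -0.06 0 0 0 -1;0.27 0 -0.07 0 0 0 -1;0.33 0 0 0 0 0 -1;0.32 0 0 0 0 0 -1;0.33 0 0 0 0 0 -1;0.35 0 0.09 0 0 0 -1;0.34 0 0.09 0 0 0 -1 

0.35 0 0.09 0 0 0 -1;0.31 0 0.17 0 0 0 -1;0.31 0 0.18 0 0 0 -1;0.31 0 0.17 0 0 0 -1;0.27 0 0.26 0 0 0 -1;0.28 0 0.26 0 0 0 -1;0.27 0 0.26 0 0 0 -1;0.27 0 0.42 0 0 0 -1 

0.28 0 0.43 0 0 0 -1;0.14 0 0.37 0 0 0 -1;0.15 0 0.37 0 0 0 -1;0 0 0 0 0 0 -1;0 0 0 0 0 0 -1;0 0 0 0 0 0 -1;0 0 0 0 0 0 -1;0 0 0 0 0 0 -1
```

Request:
carry_out:
  targets: "0.05 -0.01 0.19 0.01 0.01 0.02 -1;0.05 -0.01 0.19 0 0.02 0.02 -1;0.18 0 -0.16 0 0 0 -1;0.19 0 -0.15 0 0 0 -1;0.18 0 -0.16 0 0 0 -1;0.22 0 -0.13 0 0 0 -1;0.22 0 -0.13 0 0 0 -1;0.22 0 -0.12 0 0 0 -1"

```text
time: 8.5
ee_pos: [0.5526, -0.3395, 0.1871]
tcp_rot: [179.9, -50.0, 83.1]
wrist_force: [0.3, -0.8, 0.3]
opening: 0.0002
grasp_force: 0.2
```

```bash
python3 - <<'E'
from h import *
where()
w=camera("wrist"); cv2.imwrite("pics/w5.png",w[...,::-1])
E
```

```text
t 8.5 tip in binder [ 0.0081 -0.1803  0.0758] rpy [179.91 -49.98  83.1 ] F [ 0.26 -0.8   0.28] q [-38.   37.5  21.2 105.2  41.   46.8] open 0.0002
```

View pics/w5.png

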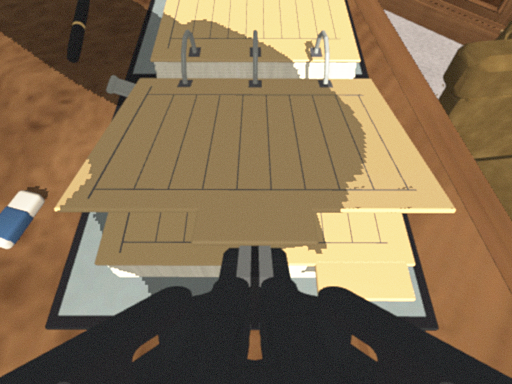

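Divider 2 (edge at row 210) is being lifted alone. Divider 3, with its tab at (365,280), stays down, so I'll continue.

Request:
carry_out:
  targets: "0.27 0 -0.07 0 0 0 -1;0.27 0 -0.06 0 0 0 -1;0.27 0 -0.07 0 0 0 -1;0.33 0 0 0 0 0 -1;0.32 0 0 0 0 0 -1;0.33 0 0 0 0 0 -1;0.35 0 0.09 0 0 0 -1;0.34 0 0.09 0 0 0 -1"

```text
time: 9.22
ee_pos: [0.5603, -0.2755, 0.263]
tcp_rot: [180.0, -50.0, 83.1]
wrist_force: [-0.4, -0.4, -0.1]
opening: -0.0001
grasp_force: 0.2
```

Request:
carry_out:
  targets: "0.35 0 0.09 0 0 0 -1;0.31 0 0.17 0 0 0 -1;0.31 0 0.18 0 0 0 -1;0.31 0 0.17 0 0 0 -1;0.27 0 0.26 0 0 0 -1;0.28 0 0.26 0 0 0 -1;0.27 0 0.26 0 0 0 -1;0.27 0 0.42 0 0 0 -1"

```text
time: 9.88
ee_pos: [0.5743, -0.16, 0.2887]
tcp_rot: [179.9, -50.0, 83.1]
wrist_force: [0.3, -0.9, 0.3]
opening: 0.0003
grasp_force: 0.1
```

Request:
carry_out:
  targets: "0.28 0 0.43 0 0 0 -1;0.14 0 0.37 0 0 0 -1;0.15 0 0.37 0 0 0 -1;0 0 0 0 0 0 -1;0 0 0 0 0 0 -1;0 0 0 0 0 0 -1;0 0 0 0 0 0 -1;0 0 0 0 0 0 -1"

```text
time: 10.55
ee_pos: [0.5804, -0.1116, 0.2755]
tcp_rot: [180.0, -50.0, 83.0]
wrist_force: [-0.2, -0.8, -0.1]
opening: 0.0001
grasp_force: 0.0
```

```bash
python3 - <<'E'
from h import *
where()
plan([((-.03,-.02,.24),20,8),((-.116,0,.10),0,8)])
E
```

```text
t 10.55 tip in binder [0.0083 0.0493 0.1644] rpy [179.99 -50.01  83.01] F [-0.23 -0.77 -0.09] q [-19.   17.    4.8  91.7  48.5  71.7] open 0.0001
0.31 -0.12 -0.25 0 -0.65 0 -1;0.3 -0.12 -0.26 0 -0.66 0 -1;0.28 -0.12 -0.29 0 -0.65 0 -1;0.25 -0.12 -0.3 0 -0.66 -0.01 -1;0.24 -0.11 -0.31 0.01 -0.65 0 -1;0.22 -0.12 -0.34 0 -0.66 0 -1;0.19 -0.12 -0.34 0 -0.65 0 -1;0.17 -0.12 -0.36 0 -0.66 0 -1 

0.09 -0.27 0.46 0 -0.44 0 -1;0.12 -0.27 0.46 0 -0.43 0 -1;0.13 -0.27 0.46 0 -0.44 0 -1;0.16 -0.27 0.45 0 -0.43 0 -1;0.17 -0.26 0.44 0 -0.44 0 -1;0.2 -0.27 0.43 0 -0.44 0 -1;0.21 -0.27 0.43 0 -0.43 0 -1;0.23 -0.27 0.41 0 -0.44 0 -1
```

Request:
carry_out:
  targets: "0.31 -0.12 -0.25 0 -0.65 0 -1;0.3 -0.12 -0.26 0 -0.66 0 -1;0.28 -0.12 -0.29 0 -0.65 0 -1;0.25 -0.12 -0.3 0 -0.66 -0.01 -1;0.24 -0.11 -0.31 0.01 -0.65 0 -1;0.22 -0.12 -0.34 0 -0.66 0 -1;0.19 -0.12 -0.34 0 -0.65 0 -1;0.17 -0.12 -0.36 0 -0.66 0 -1"

```text
time: 11.22
ee_pos: [0.5428, -0.1032, 0.4033]
tcp_rot: [180.0, -19.8, 83.1]
wrist_force: [-0.6, 0.8, -0.1]
opening: 0.0002
grasp_force: 0.0
```

Request:
carry_out:
  targets: "0.09 -0.27 0.46 0 -0.44 0 -1;0.12 -0.27 0.46 0 -0.43 0 -1;0.13 -0.27 0.46 0 -0.44 0 -1;0.16 -0.27 0.45 0 -0.43 0 -1;0.17 -0.26 0.44 0 -0.44 0 -1;0.2 -0.27 0.43 0 -0.44 0 -1;0.21 -0.27 0.43 0 -0.43 0 -1;0.23 -0.27 0.41 0 -0.44 0 -1"

```text
time: 11.88
ee_pos: [0.4667, -0.0135, 0.2724]
tcp_rot: [180.0, 0.1, 83.1]
wrist_force: [1.2, -0.9, -1.1]
opening: -0.0002
grasp_force: 0.0
```

```bash
python3 - <<'E'
from h import *
where()
w=camera("wrist");t=camera("top")
im=np.hstack([cv2.resize(w,(400,300)),cv2.resize(t[115:235,185:345],(400,300))])[...,::-1]; cv2.imwrite("pics/wt6.png",im)
x,y,th=load();o=Ro.from_euler('z',th)
print(proj("wrist",o.apply([-.116,0,.026])+[x,y,0])*.78,proj("wrist",o.apply([-.123,0,.028])+[x,y,0])*.78)
plan([((-.116,0,.035),0,8),((-.116,0,.024),0,4),((-.116,0,.014),0,4)])
E
```

```text
t 11.88 tip in binder [-0.1166  0.0002  0.0994] rpy [1.7999e+02 1.2000e-01 8.3070e+01] F [ 1.16 -0.94 -1.07] q [ -1.6  -7.  -16.3  80.6  -0.1  95.3] open -0.0002
[202.1137079  160.30441201] [194.01493778 161.06309715]
0 0.01 0.2 -0.01 0 0 -1;-0.01 0 0.19 0 0 0 -1;0 0.01 0.2 -0.01 0 0.01 -1;0 0 0.2 0 0.01 0 -1;-0.01 0.01 0.19 -0.01 0 0 -1;0 0 0.2 0 0 0 -1;0 0.01 0.2 -0.01 0 0 -1;-0.01 0 0.19 0 0 0.01 -1 

0 0 0.07 0 0 0 -1;0 0 0.07 0 0 0 -1;0 0 0.07 0 0 0 -1;0 0 0.07 0 0 0 -1;0 0 0.06 0 0 0 -1;0 0 0.06 0 0 0 -1;0 0 0.07 0 0 0 -1;0 0 0.06 0 0 0 -1
```

View pics/wt6.png

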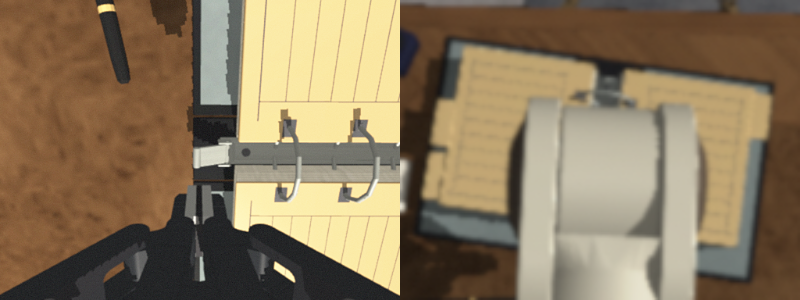

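The wrist view shows the lever's free end at (193..205, 157), matching the prediction. Both flipped tabs show on the left in the top view, so I'll press the lever.

Request:
carry_out:
  targets: "0 0.01 0.2 -0.01 0 0 -1;-0.01 0 0.19 0 0 0 -1;0 0.01 0.2 -0.01 0 0.01 -1;0 0 0.2 0 0.01 0 -1;-0.01 0.01 0.19 -0.01 0 0 -1;0 0 0.2 0 0 0 -1;0 0.01 0.2 -0.01 0 0 -1;-0.01 0 0.19 0 0 0.01 -1"

```text
time: 12.65
ee_pos: [0.4688, -0.015, 0.2092]
tcp_rot: [179.8, -0.1, 83.0]
wrist_force: [0.7, -0.0, 0.2]
opening: 0.0001
grasp_force: 0.0
```

Request:
carry_out:
  targets: "0 0 0.07 0 0 0 -1;0 0 0.07 0 0 0 -1;0 0 0.07 0 0 0 -1;0 0 0.07 0 0 0 -1;0 0 0.06 0 0 0 -1;0 0 0.06 0 0 0 -1;0 0 0.07 0 0 0 -1;0 0 0.06 0 0 0 -1"

```text
time: 13.32
ee_pos: [0.4695, -0.0149, 0.1897]
tcp_rot: [179.6, -0.1, 83.0]
wrist_force: [3.6, -0.9, 11.5]
opening: 0.0002
grasp_force: 4.9
```

```bash
python3 - <<'E'
from h import *
where()
E
```

```text
t 13.32 tip in binder [-0.1126 -0.0003  0.0167] rpy [ 1.7964e+02 -6.0000e-02  8.3020e+01] F [ 3.6  -0.91 11.54] q [ -1.8  -4.7 -23.5  70.8   0.   95.2] open 0.0002
```

Request:
carry_out:
  targets: "0 -0.04 0.05 0 0 0 -1;0 -0.03 0.05 0 0 0 -1;0 0 0.05 0 0 0 -1;0 0 0.03 0 0 0 -1;0 0 0 0 0 0 -1;0 0 0 0 0 0 -1;0 0 0 0 0 0 -1;0 0 0 0 0 0 -1"

```text
time: 13.98
ee_pos: [0.4683, -0.0147, 0.1885]
tcp_rot: [179.2, -0.1, 83.0]
wrist_force: [-10.6, -1.4, 53.4]
opening: -0.0001
grasp_force: 26.4
```

```bash
python3 - <<'E'
from h import *
where()
E
```

```text
t 13.98 tip in binder [-0.1123 -0.0002  0.0155] rpy [ 1.7917e+02 -8.0000e-02  8.3010e+01] F [-10.6   -1.36  53.38] q [ -1.8  -5.1 -24.1  70.2   0.   95.2] open -0.0001
```

The force of 53 N at the stop says the lever is home, so I'll back off straight up and out of the way.

Request:
carry_out:
  targets: "0 0 -0.2 0 0 0 -1;0 0 -0.3 0 0 0 -1;0 0 -0.5 0 0 0 -1;0 0 -0.6 0 0 0 -1;0 0 -0.6 0 0 0 -1;0 0 -0.6 0 0 0 -1;0 0 -0.6 0 0 0 -1;0 0 -0.6 0 0 0 -1"

```text
time: 14.65
ee_pos: [0.4653, -0.0145, 0.3427]
tcp_rot: [179.8, -0.0, 83.0]
wrist_force: [0.1, 0.1, -0.8]
opening: -0.0
grasp_force: 0.0
```

Request:
carry_out:
  targets: "0 -0.6 0 0 0 0 -1;0 -0.6 0 0 0 0 -1;0 -0.6 0 0 0 0 -1;0 -0.6 0 0 0 0 -1;0 -0.4 0 0 0 0 -1;0 0 0 0 0 0 -1;0 0 0 0 0 0 -1;0 0 0 0 0 0 -1"

```text
time: 15.32
ee_pos: [0.3547, -0.001, 0.3413]
tcp_rot: [179.8, -0.1, 83.0]
wrist_force: [0.6, 0.9, 0.2]
opening: -0.0
grasp_force: 0.0
```

```bash
python3 - <<'E'
from h import *
where()
w=camera("wrist");t=camera("top")
im=np.hstack([cv2.resize(w,(400,300)),cv2.resize(t[110:245,160:340],(400,300))])[...,::-1]; cv2.imwrite("pics/wt7.png",im)
E
```

```text
t 15.32 tip in binder [-0.2286 -0.0003  0.1683] rpy [ 1.7976e+02 -5.0000e-02  8.3020e+01] F [0.6  0.86 0.22] q [ -0.2 -23.  -21.4  91.3   0.   96.8] open -0.0
```

View pics/wt7.png

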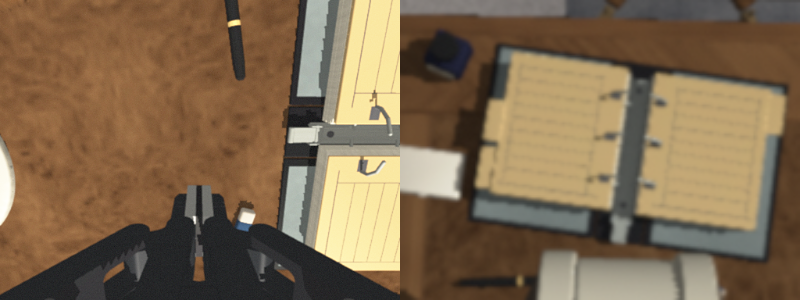

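The picture shows the rings open and the lever down. Two tabs are on the left, at (495,120) and (487,165), and tab3 is on the right at (778,110). The binder hasn't moved from its place, so I'm handing in.

```bash
python3 -c "
from h import *
print(bot.job_done())"
```

```text
the job is handed in; nothing more can be done
None
```

I turned dividers 1 and 2 flat onto the left, left divider 3 on the right, pressed the lever home so the rings stayed open, and handed the job in; the final pictures agree, but no verdict was returned.

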